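# Centre the footed cup on the weighing pan and tare

### The arm

A 6-joint arm with a two-finger parallel gripper is mounted at the origin on the work surface. World frame = base frame: x ahead of the robot, y to its left, z up, the work surface at z = 0. Lengths are in mm, angles in rad, forces in N, time in s.
With the tool pointing down it reaches from about 350 to 1000 mm from the base axis. Payload 7.1 kg.
Tool frame: the origin (TCP) lies where the fingers leave the gripper's body, on its centre line; the fingertips stand 73 mm ahead of it and the grasp point (between the pads) lies 54 mm ahead of it; z points along the fingers, x is the direction in which the jaws open and shut, and the axes are right-handed (so a half turn about z gives the same grasp; the last joint's range is limited). The gripper opens to 85 mm and grips with 20 to 120 N. Pads are 22 mm wide; open, the fingers measure 114 mm over their backs; the gripper's body (76 mm by 85 mm) begins 54 mm behind the grasp point. The pads swing forward as they close: fully open they stand 13 mm farther back than shut.
Start: joints at [1.104, 0.423, 1.63, -0, 1.089, -0.019], TCP at [270.582, 563.374, 303.919] pointing down, gripper open.
Joint ranges: [-3, 3], [-0.9, 2.11], [0.09, 2.58], [-1.31, 4.45], [0.11, 2.69], [-2.54, 2.54]. Speed limits (rad/s): [2.39, 2.39, 3.01, 3.14, 3.14, 3.14].

### API

Orientations are given as a 3x3 rotation matrix whose columns are the frame's x, y, z axes.
In Python, from cell import robot gives the robot as it stands.
- The arm moves only by the tool carry_out, never from a script. Its argument "increments" is a list of rows, each a list of 5 numbers: the shift along the tool's x, y, z in mm, then the turn about the tool's z in degrees, then the finger opening in mm, from 0 to 85.4. In form: [[tx, ty, tz, roll, jaw], ...]. A call has exactly 10 rows; each row shifts and turns the commanded pose from where the row before left it, along the tool's axes as they then stand; what a row does not reach is not made up. A row lasts 1/8 s, in which the tool goes at most 62.5 mm and 10.7 degrees, less where a joint would pass 70% of its speed; a pose out of reach is approached as far as the arm can. A call with a gripper value outside its range is refused whole. The fingers move at their own pace and stop on an object; "force" is the grip in N (left out, the last holds). Time passes only in rows, so rows that do not move let the fingers close, or fill a call up. It gives the time, the measured TCP pose, the force and the opening at its end, in the units of the state.
- robot.read_state(): the state, without advancing time (a new reading comes with each control period).
- robot.get_image(name): name is "scene" or "top" or "wrist"; returns a dict with "frame" (480x640x3 uint8, red, green, blue), "fx", "fy", "cx", "cy" (pixels), "distortion" ([k1, k2, p1, p2, k3] as OpenCV has them; the pictures are not rectified), "extrinsics" (4x4, takes a point from camera to world coordinates). Camera axes: x right, y up, looking along -z (the intrinsics and any distortion apply to the point x, -y, -z); pixel columns grow to the right and rows downward; lengths in mm; the calibration is good to about 2 mm. A picture is of the moment at which its call begins. There is no depth.
- robot.sign_off(): hands the job in, once; it reports no verdict.
The state is a dict: "time_s": time; "joint_positions": joint angles; "joint_vel": joint speeds; "effort": joint torques, N m; "tool_pos": TCP position; "tool_rot": TCP orientation; "force": force on the tool from outside, world axes, zero at the start; "moment": the same for the moment, N m; "grip_width": opening from 0.0 (shut) to 1.0 (fully open).
Only numpy, scipy, OpenCV 4.12 (cv2) and the standard library are available. Lean on these libraries where they do the work, as an engineer would, in place of code of your own. Each camera call takes 0.05 s, during which the arm holds its last target.

### The job

The little footed cup stands off to one side of the scale's round weighing pan. Without gripping or lifting it, nudge it with light fingertip taps until it stands still and upright in the middle of the pan, then, with the cup left alone, press the scale's blue tare key fully down and let go. Do not knock the cup over or off the pan, do not press the grey power key, and leave everything else on the table where it is.

Things in the scene. Friction and masses are not known exactly. Their poses are not given: they have to be found in the camera images.
- cup: Small matte dark-grey ceramic footed cup, like an egg cup, loose, about 70 g, 46 mm tall. Origin: centre of the foot's underside; z up. Across: foot 26 mm (rests on 25), waist 18 at 7 mm up, widest 42 at 21 mm up, open rim 37 at the top. Slides on the pan if pushed slowly at its widest height or lower; pushed near the rim it leans and may tip; hit fast it topples or slides off.
- pan_top (a point): Centre of the top face of the scale's weighing pan: a flat round bright steel plate without a rim, 84 mm across, 4 mm thick, its top 34 mm above the table and 8 mm above the scale's deck. Two thin dark rings are drawn about its centre, 33 mm and 71 mm across; the cup's foot just fits inside the inner one. z up; the turn about z has no meaning.
- scale: White digital precision scale, fixed to the table, 178 x 124 mm, deck 26 mm above the table. Origin: on the table under the centre of the pan. Its x axis points to its back; the deck reaches from 118 mm in front of the origin (-x) to 60 mm behind it, and 62 mm to either side (y). A dark display, flush with the deck, lies between the pan and the two keys at the front edge.
- tare_top (a point): Centre of the top face of the blue tare key (17 mm front to back x 27 mm wide), at 99 mm in front of and 34 mm to the -y side of the scale's origin, standing 6 mm above the deck. Moves down with the key; its axes are those of the scale.
- tare (a joint): Travel of the blue tare key in m: 0 released, 0.004 fully down. A spring returns it; it takes about 4 N to hold it fully down.
- power (a joint): Travel of the grey power key in m, 0 released, 0.004 fully down; same size and spring as the tare key, 68 mm from it on the +y side. Not to be pressed.
- vial: Slender amber glass vial with a black screw cap, 18 mm across, 68 mm tall, standing loose on the table left of the scale. Origin: centre of its underside; z up. Leave alone.
- spoon: Stainless double-ended measuring spoon, 163 mm long along its x, 10 mm high, lying loose on the table right of the scale. Origin: on the table near its middle. Leave alone.
- dish: Shallow matte grey ceramic dish, 104 mm across, 24 mm high, loose on the table to the right. Origin: centre of its underside. Leave alone.
- mill: Dark wooden pepper mill, 56 mm across, 177 mm tall, loose, standing at the back right. Origin: centre of its underside. Leave alone.
- jar: Amber glass jar with a bamboo lid, 68 mm across, 85 mm tall, loose, standing at the back. Origin: centre of its underside. Leave alone.
- mortar: White marble mortar with its pestle, 96 mm across, 92 mm tall with the pestle, about 0.9 kg, standing near the robot on the left. Origin: centre of its underside. Leave alone.
- drawer_rim (a point): Middle of the top edge of the front of the open top drawer of a whitewashed pine drawer unit, 0.17 m above the table, on the left at the back; in the drawer lie a bamboo rack with vials and a tin. Leave alone.
Not all that is in view belongs to the job. Of the things that look like the scale, the smaller one is meant.

How it is judged (in metres and radians):
On the way, in this order (a step that is already met when the one before it is completed fails the run):
1. the cup stands still and upright in the middle of the pan, untouched (horizontal distance between cup and pan_top below 0.006 m and angle between cup's own z axis and vertical below 0.06 rad and linear speed of cup below 0.01 m/s and z of cup in the frame of pan_top below 0.003 m and contact force between each of the arm, the fingers and cup below 0.05 N), for 0.3 s.
2. the blue tare key is pressed fully down with the cup left in the middle, untouched (value of joint tare above 0.003 m and horizontal distance between cup and pan_top below 0.006 m and angle between cup's own z axis and vertical below 0.06 rad and contact force between each of the arm, the fingers and cup below 0.05 N), for 0.05 s.
At the end, for the whole second after the job is handed in: The cup stands upright (within 3.5 degrees) and still on the pan with its foot's centre within 6 mm of the pan's centre, the tare key was pressed at least 3 mm down after that and has come back up, and nothing else was moved (horizontal distance between cup and pan_top below 0.006 m and z of cup in the frame of pan_top between -0.003 and 0.003 m and angle between cup's own z axis and vertical below 0.06 rad and linear speed of cup below 0.01 m/s and angular speed of cup below 0.2 rad/s and value of joint each of tare, power below 0.001 m); the robot touches nothing.
It fails at once if the cup is pushed hard or squeezed (over 6 N) (contact force between any of the fingers, the arm and cup above 6 N).
It fails at once if the cup is lifted off the pan (z of cup in the frame of pan_top above 0.008 m).
It fails at once if the cup is knocked over or falls off the pan (z of cup in the frame of pan_top below -0.005 m or horizontal distance between cup and pan_top above 0.045 m or angle between cup's own z axis and vertical above 0.5 rad).
It fails at once if the grey power key is pressed (value of joint power above 0.002 m).
It fails at once if something else on the table is moved or knocked over (distance of any of vial, spoon, dish, mill, jar, mortar from where it was at the start of the episode above 0.01 m or angle between any of vial, mill's own z axis and vertical above 0.3 rad or distance of drawer_rim from where it was at the start of the episode above 0.015 m).
It also fails if it takes over 51 s, if anything falls off the work surface, if the arm or the gripper's body presses on something with over 40 N, if the wrist force passes 120 N, or if a joint passes its speed limit or range.

## Working session

There is one attempt and no reset: what is moved stays moved. The work goes in short steps, Python scripts to look and compute and a tool call to move; the robot and the scene stay as the last step left them, time stands still between calls to the robot, and variables do not carry over. Pictures are saved under pics/ and viewed, and the job is handed in when it is done.

Besides the shell and the picture viewer there is one more tool, called after "Request:" as name(argument=value, ...), one argument or row to a line, values as JSON. carry_out: Moves the arm, as the interface text tells. Its arguments: {"type":"object","properties":{"increments":{"type":"array","items":{"type":"array","items":{"type":"number"}}},"force":{"type":"number"}},"required":["increments"]}

```bash
mkdir -p pics; ls; cat > h.py <<'E'
import numpy as np, cv2, json
from cell import robot
def grab(name,tag):
    d=robot.get_image(name); im=d["frame"]
    cv2.imwrite(f"pics/{tag}.png",im[:,:,::-1])
    np.save(f"pics/{tag}.npy",{k:(np.array(v)) for k,v in d.items()},allow_pickle=True)
    return d
def load(tag): return np.load(f"pics/{tag}.npy",allow_pickle=True).item()
def K(d): return np.array([[d["fx"],0,d["cx"]],[0,d["fy"],d["cy"]],[0,0,1]],float)
def ray(d,uv):
    p=cv2.undistortPoints(np.array([[uv]],float),K(d),np.array(d["distortion"],float))[0,0]
    E=np.array(d["extrinsics"]); v=E[:3,:3]@np.array([p[0],-p[1],-1.]); return E[:3,3],v
def onz(d,uv,z):
    o,v=ray(d,uv); return o+v*(z-o[2])/v[2]
def proj(d,P):
    E=np.array(d["extrinsics"]); P=np.atleast_2d(P).astype(float)
    c=(P-E[:3,3])@E[:3,:3]; c=c*np.array([1,-1,-1])
    return cv2.projectPoints(c,np.zeros(3),np.zeros(3),K(d),np.array(d["distortion"],float))[0][:,0]
E
python3 - <<'E'
from h import *
for n in("scene","top","wrist"):
    d=grab(n,n+"0"); print(n,d["fx"],d["distortion"],np.round(d["extrinsics"],3).tolist())
s=robot.read_state();print(s)
E
```

```text
pics
scene 620.0116461010653 [0.04895237 0.         0.         0.         0.        ] [[0.041, -0.659, 0.751, 1641.206], [0.999, 0.015, -0.041, -17.723], [0.016, 0.752, 0.659, 1099.766], [0.0, 0.0, 0.0, 1.0]]
top 546.6331244036058 [-0.1013833  0.         0.         0.         0.       ] [[-0.002, 0.992, -0.129, 391.603], [-1.0, -0.0, 0.018, 46.966], [0.018, 0.129, 0.992, 1357.614], [0.0, 0.0, 0.0, 1.0]]
wrist 395.36225769881 [-0.00331999  0.          0.          0.          0.        ] [[0.433, -0.854, -0.289, 194.596], [0.901, 0.409, 0.141, 598.207], [-0.002, -0.321, 0.947, 372.161], [0.0, 0.0, 0.0, 1.0]]
{'time_s': 0.15, 'joint_positions': array([ 1.10400580e+00,  4.23673349e-01,  1.63047065e+00,  6.56433098e-06,
        1.08860744e+00, -1.90129872e-02]), 'joint_vel': array([ 0.0003352 , -0.0025476 , -0.00136766,  0.00033702, -0.0006091 ,
        0.00085019]), 'effort': array([-2.28591130e-04, -5.57769799e+01, -2.82017505e+01, -1.04947615e-04,
        4.70048748e-03,  8.61661164e-06]), 'tool_pos': array([270.44083866, 563.10441185, 303.33640218]), 'tool_rot': array([[ 4.32965700e-01,  9.01410243e-01, -5.26676650e-04],
       [ 9.01409652e-01, -4.32966019e-01, -1.03220492e-03],
       [-1.15847318e-03, -2.78420889e-05, -9.99999329e-01]]), 'force': array([0.25357743, 0.40240054, 0.59483451]), 'moment': array([ 0.01089441,  0.03717196, -0.00233628]), 'grip_width': 0.995704229742899}
```

View pics/scene0.png

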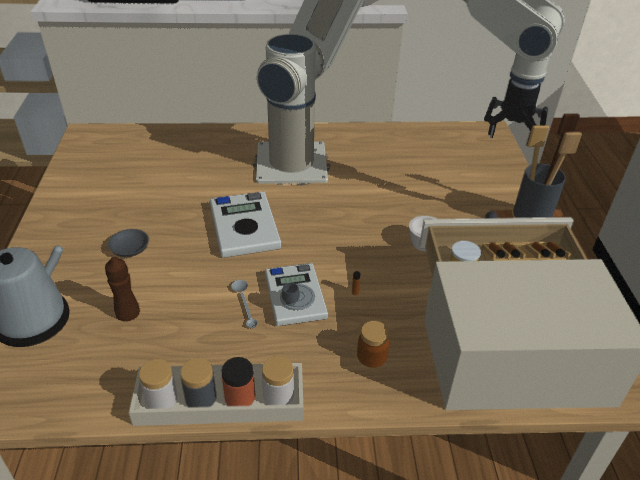

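View pics/top0.png

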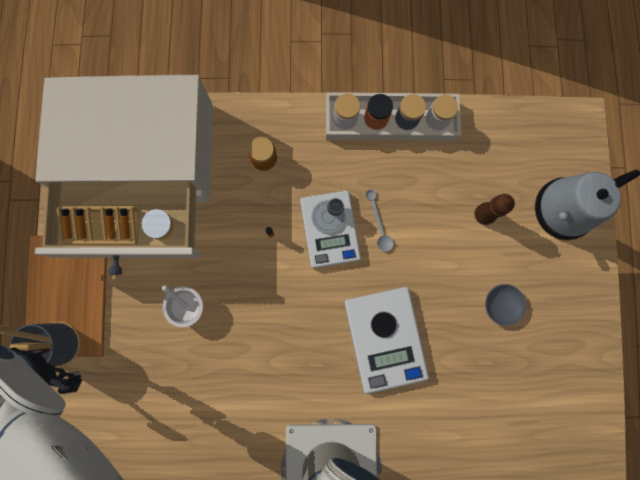

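View pics/wrist0.png

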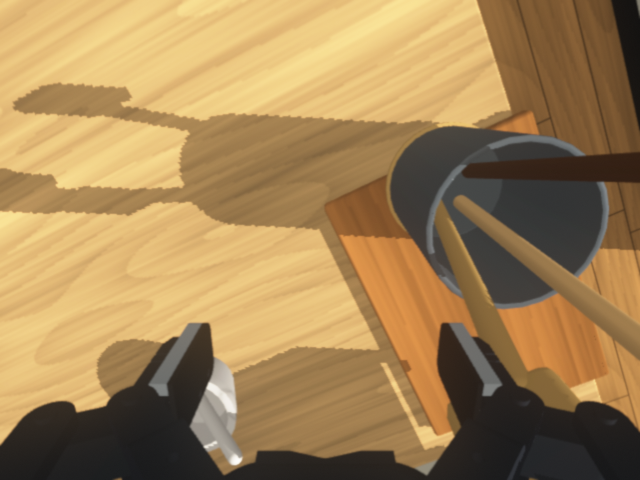

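Lookalikes in the top view: a small scale with a steel pan at (330,229), and a larger scale with a black pan at (387,340). The grey cup at (336,207) is on the smaller one, so I choose that scale. I'll check it in a close crop.

```bash
python3 - <<'E'
from h import *
d=load("top0"); im=np.array(d["frame"])[:,:,::-1]
cv2.imwrite("pics/crop_top.png",cv2.resize(im[180:280,290:400],None,fx=7,fy=6*1.0,interpolation=cv2.INTER_CUBIC)[:600])
d=load("scene0"); im=np.array(d["frame"])[:,:,::-1]
cv2.imwrite("pics/crop_scene.png",cv2.resize(im[255:330,250:340],None,fx=8,fy=8,interpolation=cv2.INTER_CUBIC))
E
```

```text
(no output)
```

View pics/crop_top.png

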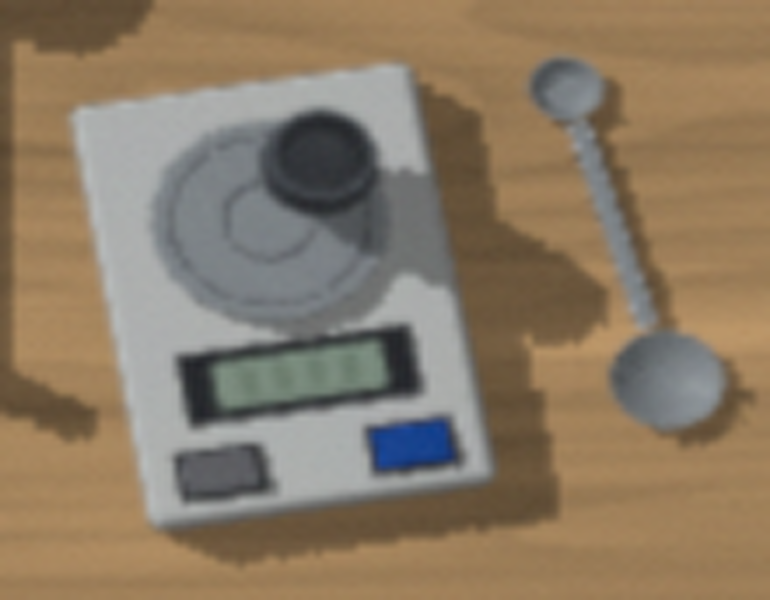

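View pics/crop_scene.png

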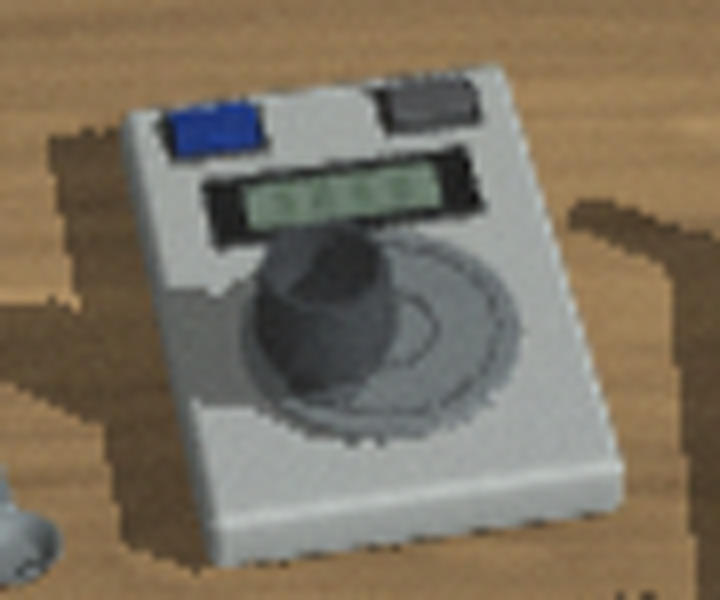

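```bash
python3 - <<'E'
from h import *
d=load("top0")
f=lambda x,y:((x+.5)/7-.5+290,(y+.5)/6-.5+180)
C=np.array([onz(d,f(*p),26)[:2] for p in[(75,110),(410,65),(490,478),(152,523)]])
print(C.round(1).tolist())
print("pan",onz(d,f(270,220),34), "cup rim",onz(d,f(321,153),80),"tare",onz(d,f(412,444),32),"pow",onz(d,f(222,472),32))
ux=(C[0]+C[1]-C[2]-C[3]);L=np.linalg.norm(ux)/2;ux/=np.linalg.norm(ux);print(L,np.linalg.norm(C[0]-C[1]),ux,C.mean(0)+29*ux)
E
```

```text
[[660.4, 74.7], [679.6, -44.3], [507.8, -70.7], [489.5, 47.4]]
pan [613.02996156   6.06215171  34.        ] cup rim [632.24935581  -9.9529343   80.        ] tare [521.15006424 -43.12368092  32.        ] pow [509.79803737  23.11059137  32.        ]
173.43011230545062 120.50221781439674 [0.98791886 0.15497201] [612.97496972   6.28757212]
```

The crop confirms it: steel pan with two rings, dark cup, blue and grey keys. I'll move over there with the jaws shut, staying high.

Request:
carry_out(
  increments=[
    [-26.2,29.2,0,0,0],
    [-26.2,29.2,0,0,0],
    [-26.2,29.2,0,0,0],
    [-26.2,29.2,0,0,0],
    [-26.2,29.2,0,0,0],
    [-26.2,29.2,0,0,0],
    [-26.2,29.2,0,0,0],
    [-26.2,29.2,0,0,0],
    [-26.2,29.2,0,0,0],
    [-26.2,29.2,0,0,0],
  ],
)

```text
time_s: 1.4
tool_pos: [420.6, 199.5, 303.9]
tool_rot: [[0.433, 0.901, -0.0], [0.901, -0.433, -0.0], [-0.0, -0.0, -1.0]]
force: [0.6, 0.9, -0.2]
grip_width: 0.001
```

Request:
carry_out(
  increments=[
    [-14,42.4,5,0,0],
    [-14,42.4,5,0,0],
    [-14,42.4,5,0,0],
    [-14,42.4,5,0,0],
    [-14,42.4,5,0,0],
    [-14,42.4,5,0,0],
    [-14,42.4,10,0,0],
    [-14,42.4,10,0,0],
    [0,0,10,7,0],
    [0,0,0,7.3,0],
  ],
)

```text
time_s: 2.65
tool_pos: [677.1, -47.7, 242.1]
tool_rot: [[0.646, 0.763, -0.003], [0.763, -0.646, 0.0], [-0.002, -0.002, -1.0]]
force: [-0.6, 0.7, -0.1]
grip_width: -0.002
```

```bash
python3 - <<'E'
from h import *
d=grab("wrist","w1"); d=grab("top","t1")
s=robot.read_state();print(s["tool_pos"],s["tool_rot"],s["time_s"])
E
```

```text
[677.36274749 -47.28467707 243.11575856] [[ 6.43153069e-01  7.65736454e-01 -1.34653427e-03]
 [ 7.65737233e-01 -6.43153543e-01  1.02677895e-04]
 [-7.87404076e-04 -1.09712903e-03 -9.99999088e-01]] 2.75
```

View pics/w1.png

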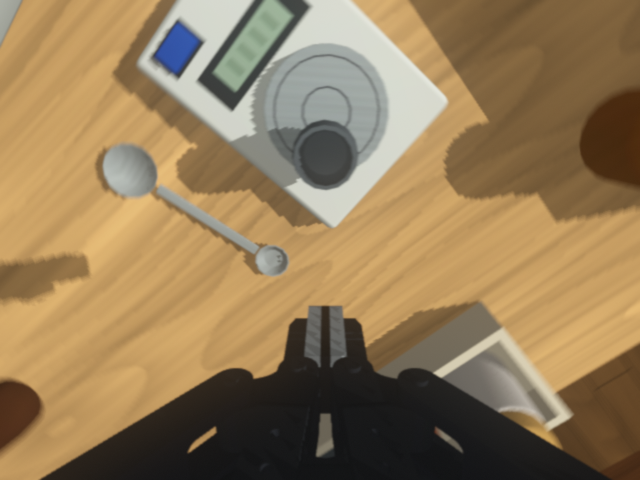

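```bash
cat >> h.py <<'E'
def circ(c,r,z,n=72):
    a=np.linspace(0,2*np.pi,n,endpoint=False); return np.c_[c[0]+r*np.cos(a),c[1]+r*np.sin(a),np.full(n,z)]
def overlay(tag,pan,cup,out,box=None,k=4):
    d=load(tag); im=np.array(d["frame"])[:,:,::-1].copy(); im=cv2.resize(im,None,fx=k,fy=k,interpolation=cv2.INTER_CUBIC)
    def dr(P,col):
        p=((proj(d,P)+.5)*k-.5).round().astype(int); cv2.polylines(im,[p.reshape(-1,1,2)],True,col,1)
    for r in(42,35.5,16.5): dr(circ(pan,r,34),(0,255,0))
    dr(circ(cup,18.5,80),(0,0,255)); dr(circ(cup,21,55),(255,0,255)); dr(circ(cup,13,34),(0,255,255))
    if box: x0,y0,x1,y1=box; im=im[y0*k:y1*k,x0*k:x1*k]
    cv2.imwrite(f"pics/{out}.png",im)
def radial(d,c,r0,z,lo,hi,dark=None):
    # edge refine: along each radial direction find strongest gradient
    im=cv2.cvtColor(np.array(d["frame"]),cv2.COLOR_RGB2GRAY).astype(np.float32)
    out=[]
    for a in np.linspace(0,2*np.pi,90,endpoint=False):
        rr=np.arange(lo,hi,.25); P=np.c_[c[0]+rr*np.cos(a),c[1]+rr*np.sin(a),np.full(len(rr),z)]
        p=proj(d,P).astype(np.float32); v=cv2.remap(im,p[:,:1],p[:,1:],cv2.INTER_LINEAR)[:,0]
        v=cv2.GaussianBlur(v.reshape(1,-1),(0,0),2)[0]
        g=np.gradient(v); i=np.argmax(g); 
        if g[i]>.5: out.append((a,rr[i],g[i]))
    return np.array(out)
def fitc(d,c,z,lo,hi,r):
    from scipy.optimize import least_squares
    c=np.array(c,float)
    for _ in range(4):
        o=radial(d,c,r,z,lo,hi); P=c+np.c_[o[:,1]*np.cos(o[:,0]),o[:,1]*np.sin(o[:,0])]
        s=least_squares(lambda q:np.hypot(*(P-q).T)-r,c,loss="soft_l1",f_scale=.5); c=s.x
    return c,np.median(abs(s.fun)),len(o)
E
python3 - <<'E'
from h import *
d=load("w1")
pan,e,n=fitc(d,onz(d,(326,107),34)[:2],34,38,46,42);print("pan",pan,e,n)
cup,e,n=fitc(d,onz(d,(325,152),80)[:2],80,15,22,18.5);print("cup",cup,e,n)
print(onz(d,(326,107),34),onz(d,(325,152),80))
overlay("w1",pan,cup,"o1",(240,30,420,210))
d=load("t1")
print(fitc(d,pan,34,38,46,42), fitc(d,cup,80,15,22,18.5))
E
```

```text
pan [612.58041963   4.44748723] 0.24649200196693855 72
cup [630.35491794 -10.53033495] 0.7559190163313705 90
[610.45930599   7.27944385  34.        ] [629.05843453  -9.21132151  80.        ]
(array([612.32149342,   5.9431847 ]), np.float64(0.6025404568658459), 43) (array([629.68435127,  -8.69216431]), np.float64(0.8652748156072825), 28)
```

View pics/o1.png

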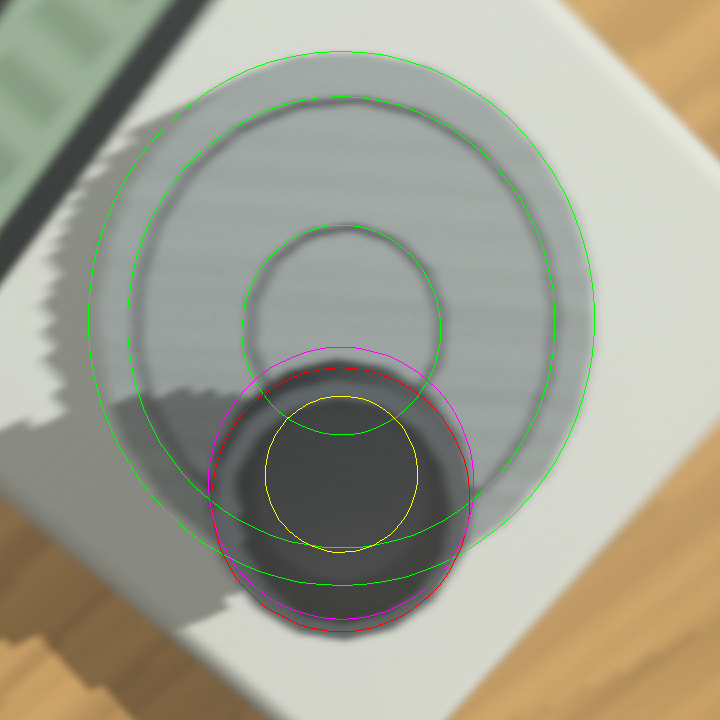

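```bash
cat >> h.py <<'E'
PROF=[(12.5,0),(9,7),(15,13),(21,21),(20.3,34),(18.5,46)]
def samp(im,p):
    p=p.astype(np.float32); return cv2.remap(im,p[:,:1],p[:,1:],cv2.INTER_LINEAR)[:,0]
def cuphull(d,c,z0=34,n=72):
    P=np.vstack([circ(c,r,z0+h,n) for r,h in PROF]); return cv2.convexHull(proj(d,P).astype(np.float32))[:,0]
def grid(f,c,step,n=6):
    c=np.array(c,float)
    for s in (step,step/3,step/9):
        g=[(f(c+np.array([i,j])*s),i,j) for i in range(-n,n+1) for j in range(-n,n+1)]
        b=max(g); c=c+np.array(b[1:])*s
    return c,b[0]
def offs(poly,dd,step=1.):
    # resample closed polygon and offset outwards
    q=np.vstack([poly,poly[:1]]); L=np.r_[0,np.cumsum(np.hypot(*np.diff(q,axis=0).T))]
    t=np.linspace(0,L[-1],120,endpoint=False); p=np.c_[np.interp(t,L,q[:,0]),np.interp(t,L,q[:,1])]
    T=np.roll(p,-2,0)-np.roll(p,2,0); N=np.c_[T[:,1],-T[:,0]]; N/=np.linalg.norm(N,axis=1)[:,None]
    if ((p-p.mean(0))*N).sum()<0: N=-N
    return p+dd*N
def measure(tag,cup0,pan0,ex=None):
    d=load(tag); im=cv2.cvtColor(np.array(d["frame"]),cv2.COLOR_RGB2GRAY).astype(np.float32); im=cv2.GaussianBlur(im,(0,0),.7)
    def fc(c):
        h=cuphull(d,c); o=samp(im,offs(h,1.5)); i=samp(im,offs(h,-1.5)); return np.clip(o-i,-10,60).mean()
    cup,sc=grid(fc,cup0,1.)
    h=cv2.convexHull(offs(cuphull(d,cup),4).astype(np.float32))
    W=im.shape
    M=np.zeros(W,np.uint8); cv2.fillConvexPoly(M,h.round().astype(np.int32),255)
    if ex is not None: cv2.fillConvexPoly(M,np.array(ex,np.int32),255)
    Mf=M.astype(np.float32)
    def fp(c):
        s=0
        for r in(16.5,35.5):
            a,b,e=[proj(d,circ(c,r+k,34,120)) for k in(0,-2.2,2.2)]
            ok=(samp(Mf,a)<1)&(samp(Mf,b)<1)&(samp(Mf,e)<1)
            v=np.clip(np.minimum(samp(im,b),samp(im,e))-samp(im,a),-10,25); s+=v[ok].sum()
        return s
    pan,sp=grid(fp,pan0,1.)
    return cup,pan,sc,sp
E
python3 - <<'E'
from h import *
for t in("w1","t1"):
    cup,pan,sc,sp=measure(t,(630,-10.5),(612.5,4.5)); v=cup-pan
    print(t,cup.round(2),pan.round(2),sc,sp,"off",v.round(2),np.hypot(*v),np.degrees(np.arctan2(v[1],v[0])))
    if t=="w1": overlay(t,pan,cup,"o2",(240,30,420,210))
    R=robot.read_state(); t=R["tool_pos"]; M=R["tool_rot"]; print("tool frame cup-tcp",M[:2,:2].T@(cup-t[:2]),"pan",M[:2,:2].T@(pan-t[:2]))
E
```

```text
w1 [631.56 -11.83] [613.83   4.39] 45.93449 2524.9092 off [ 17.72 -16.22] 24.02577062907631 -42.469754059620726
tool frame cup-tcp [ -2.31462225 -57.87689403] pan [ -1.29076432 -81.88082533]
t1 [638.67 -15.17] [613.5    5.28] 3.2722917 195.4322 off [ 25.17 -20.44] 32.424318339065884 -39.089096936480445
tool frame cup-tcp [ -0.29354675 -50.28781189] pan [ -0.82449336 -82.70776285]
```

View pics/o2.png

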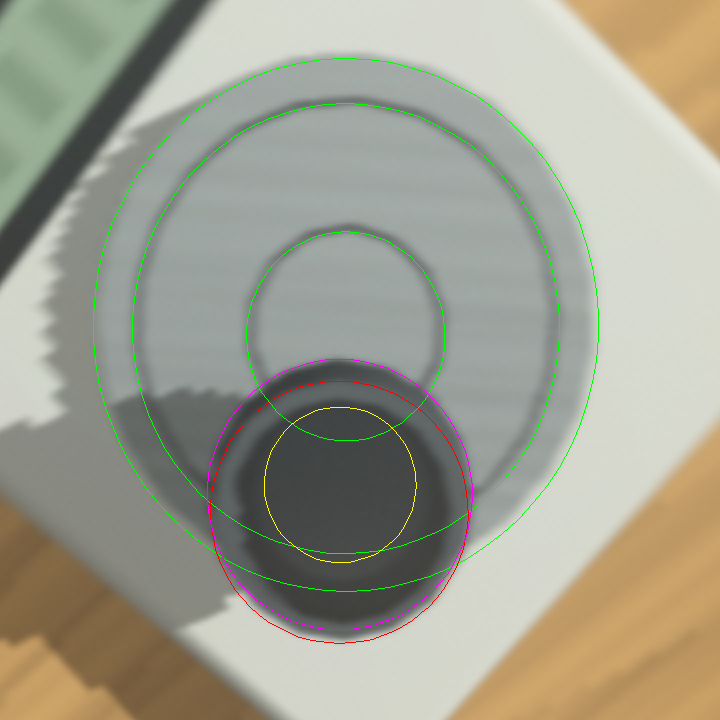

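Request:
carry_out(
  increments=[
    [-1,0,12,0,0],
    [-1,0,13,0,0],
    [0,0,13,0,0],
    [0,0,13,0,0],
    [0,0,13,0,0],
    [0,0,13,0,0],
    [0,0,13,0,0],
    [0,0,12,0,0],
    [0,0,10,0,0],
    [0,0,8,0,0],
  ],
)

```text
time_s: 4.0
tool_pos: [676.3, -48.6, 123.3]
tool_rot: [[0.642, 0.767, -0.0], [0.767, -0.642, -0.0], [-0.0, -0.0, -1.0]]
force: [0.6, -0.4, -0.1]
grip_width: -0.002
```

```bash
sed -i 's/for r in(16.5,35.5):/for r in(15.9,34.9):/' h.py; cat > look.py <<'E'
import sys
from h import *
t=sys.argv[1]; c0=eval(sys.argv[2]); p0=eval(sys.argv[3])
grab("wrist",t); R=robot.read_state()
cup,pan,sc,sp=measure(t,c0,p0,ex=None); v=cup-pan
T=R["tool_pos"]; M=R["tool_rot"][:2,:2]
print("t",R["time_s"],"tcp",T.round(1),"F",R["force"].round(2))
print("cup",cup.round(2),"pan",pan.round(2),round(float(sc),1),round(float(sp)),"off",v.round(2),round(float(np.hypot(*v)),2),"toolframe off",(M.T@v).round(2))
print("tool: cup",(M.T@(cup-T[:2])).round(2),"pan",(M.T@(pan-T[:2])).round(2))
d=load(t);p=proj(d,[[*cup,60],[*pan,34]]); x,y=p.mean(0).astype(int)
bx=(max(0,x-130),max(0,y-110),min(640,x+130),min(480,y+140)); overlay(t,pan,cup,"o_"+t,bx,k=2 if 0 else 3); print("box",bx)
E
python3 look.py w2 "(631,-11)" "(613.5,4.8)"
```

```text
t 4.05 tcp [675.8 -48.5 122.4] F [-0.48 -0.52 -0.98]
cup [630.78 -11.89] pan [612.39   4.47] 33.3 4009 off [ 18.39 -16.36] 24.61 toolframe off [-0.73 24.6 ]
tool: cup [ -0.84 -58.07] pan [ -0.11 -82.67]
box (np.int64(196), np.int64(40), np.int64(456), np.int64(290))
```

View pics/w2.png

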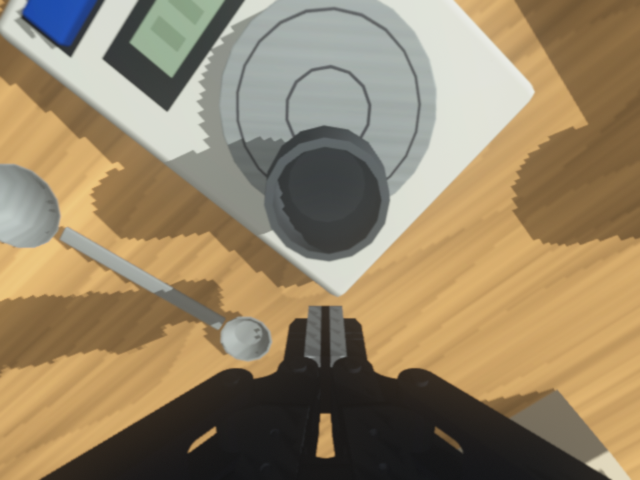

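View pics/o_w2.png

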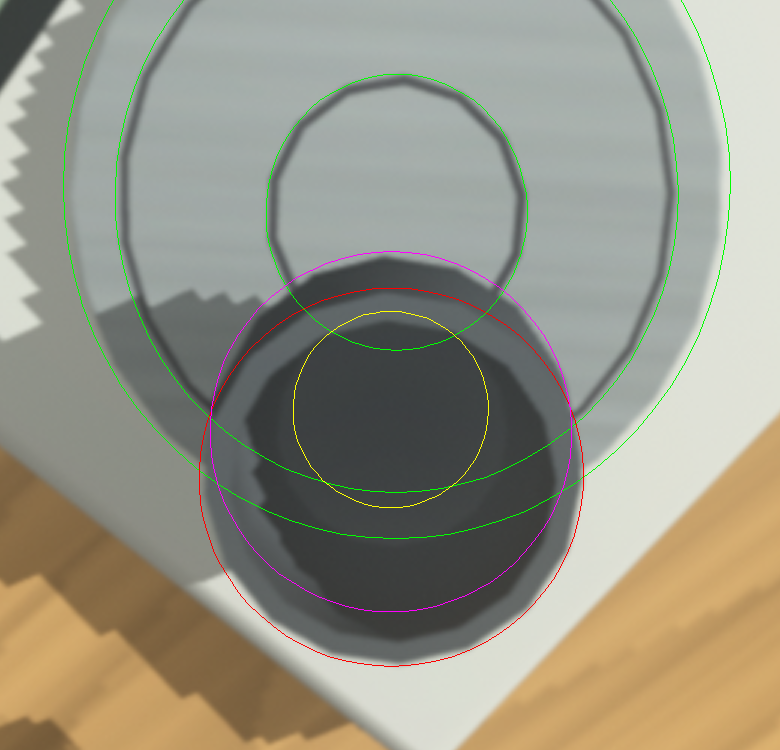

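Request:
carry_out(
  increments=[
    [0,-5,4,0,0],
    [0,-5,0,0,0],
    [0,-5,0,0,0],
    [0,-4,0,0,0],
    [0,-2,0,0,0],
    [0,-2,0,0,0],
    [0,-2,0,0,0],
    [0,-2,0,0,0],
    [0,-2,0,0,0],
    [0,-2,0,0,0],
  ],
)

```text
time_s: 5.3
tool_pos: [652.5, -28.6, 119.9]
tool_rot: [[0.642, 0.767, 0.0], [0.767, -0.642, -0.0], [0.0, 0.0, -1.0]]
force: [0.4, 0.4, 0.6]
grip_width: 0.001
```

```bash
python3 look.py w3 "(630,-10)" "(612.5,4.5)"
```

```text
t 5.35 tcp [652.3 -28.5 119.9] F [ 0.11 -0.02  0.26]
cup [626.78  -8.89] pan [611.94   4.83] 30.3 3993 off [ 14.83 -13.72] 20.21 toolframe off [-0.99 20.18]
tool: cup [ -1.39 -32.16] pan [ -0.4  -52.34]
box (np.int64(196), np.int64(118), np.int64(456), np.int64(368))
```

View pics/o_w3.png

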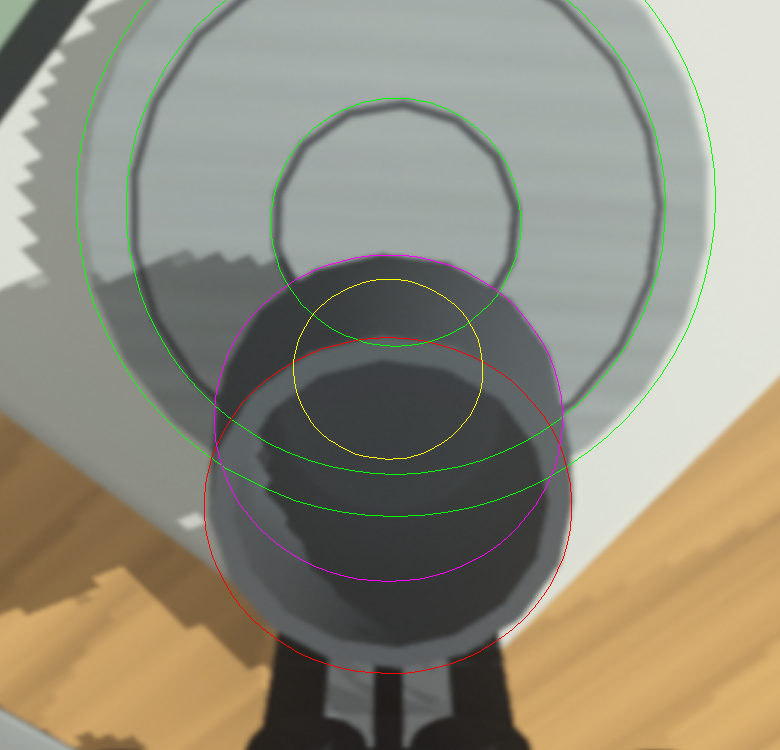

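View pics/w3.png

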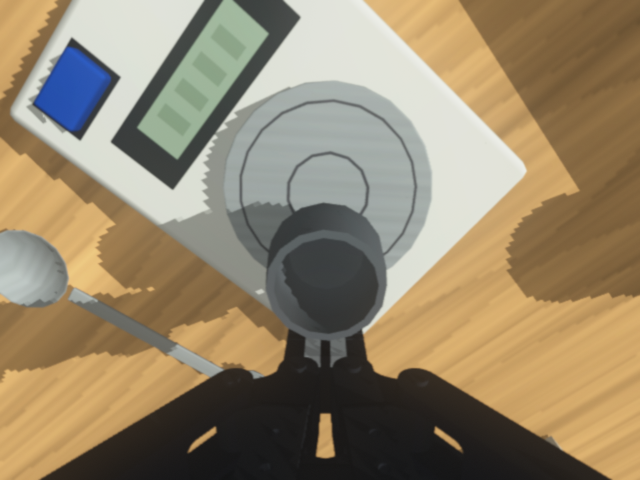

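Request:
carry_out(
  increments=[
    [-0.5,-1.5,0,0,0],
    [0,-1.5,0,0,0],
    [0,-1.5,0,0,0],
    [0,-1.5,0,0,0],
    [0,-1.5,0,0,0],
    [0,-1.5,0,0,0],
    [0,-1.5,0,0,0],
    [0,-1.5,0,0,0],
    [0,-1,0,0,0],
    [0,-1,0,0,0],
  ],
)

```text
time_s: 6.6
tool_pos: [641.5, -20.0, 119.9]
tool_rot: [[0.642, 0.767, 0.0], [0.767, -0.642, -0.0], [0.0, 0.0, -1.0]]
force: [-0.3, -0.6, -0.7]
grip_width: 0.003
```

```bash
python3 look.py w4 "(617,1)" "(612,4.8)"
```

```text
t 6.65 tcp [641.3 -19.9 119.9] F [ 0.67 -0.59 -0.26]
cup [ 6.1567e+02 -3.3000e-01] pan [612.11   4.8 ] 28.4 2692 off [ 3.56 -5.13] 6.24 toolframe off [-1.65  6.02]
tool: cup [ -1.46 -32.28] pan [  0.19 -38.3 ]
box (np.int64(196), np.int64(135), np.int64(456), np.int64(385))
```

View pics/o_w4.png

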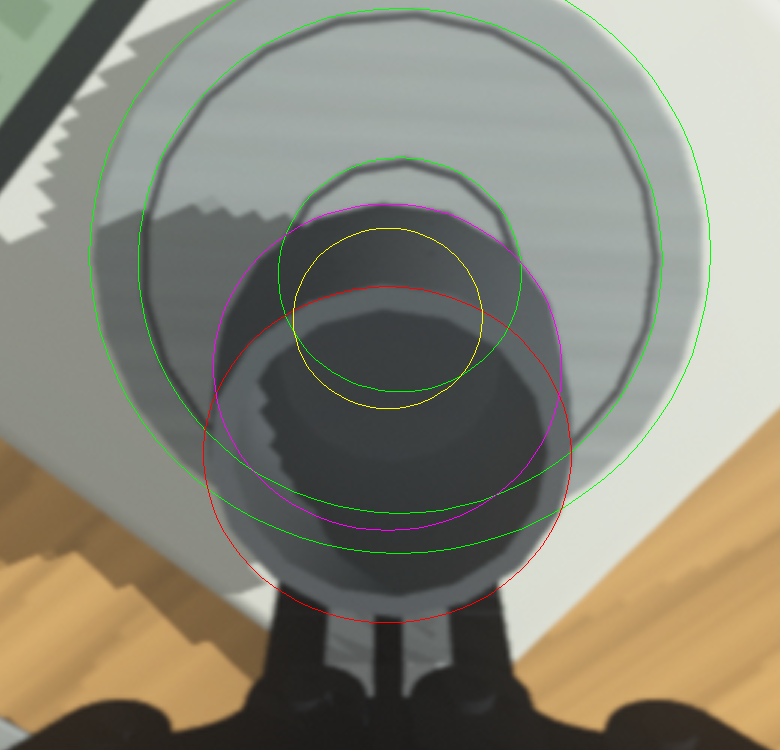

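Request:
carry_out(
  increments=[
    [0,-1,0,0,0],
    [0,-1,0,0,0],
    [0,-1,0,0,0],
    [0,-1,0,0,0],
    [0,-1,0,0,0],
    [0,0,0,0,0],
    [0,2,0,0,0],
    [0,4,0,0,0],
    [0,6,0,0,0],
    [0,8,0,0,0],
  ],
)

```text
time_s: 7.9
tool_pos: [653.4, -30.0, 119.9]
tool_rot: [[0.642, 0.767, 0.0], [0.767, -0.642, -0.0], [-0.0, 0.0, -1.0]]
force: [-0.5, -0.2, -0.6]
grip_width: 0.004
```

```bash
python3 look.py w5 "(613,3)" "(612,4.8)"; python3 - <<'E'
from h import *
for n in("scene","top"):
    d=grab(n,n[0]+"5")
    c,p,sc,sp=measure(n[0]+"5",(613,3),(612,4.8));print(n,c,p,sc,sp)
overlay("s5",(612,4.8),(613,4),"o_s5",(240,240,350,340),k=6)
overlay("t5",(612,4.8),(613,4),"o_t5",(280,170,400,280),k=5)
E
```

```text
t 7.95 tcp [654.4 -30.7 120.1] F [ 0.6  -1.5   0.58]
cup [612.44   2.11] pan [612.78   4.13] 29.5 1984 off [-0.33 -2.02] 2.05 toolframe off [-1.76  1.04]
tool: cup [ -1.8  -53.22] pan [-4.000e-02 -5.426e+01]
box (np.int64(196), np.int64(90), np.int64(456), np.int64(340))
scene [616.22222222   2.66666667] [613.44444444   3.68888889] 19.935526 87.868195
top [621.66666667   4.33333333] [612.66666667   6.24444444] 3.0023336 53.117775
```

View pics/o_w5.png

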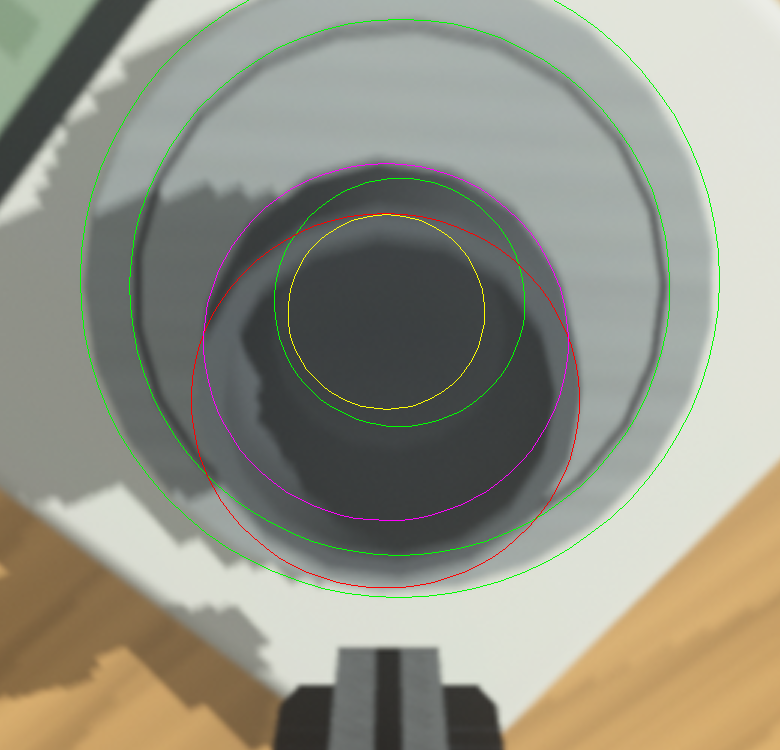

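View pics/o_s5.png

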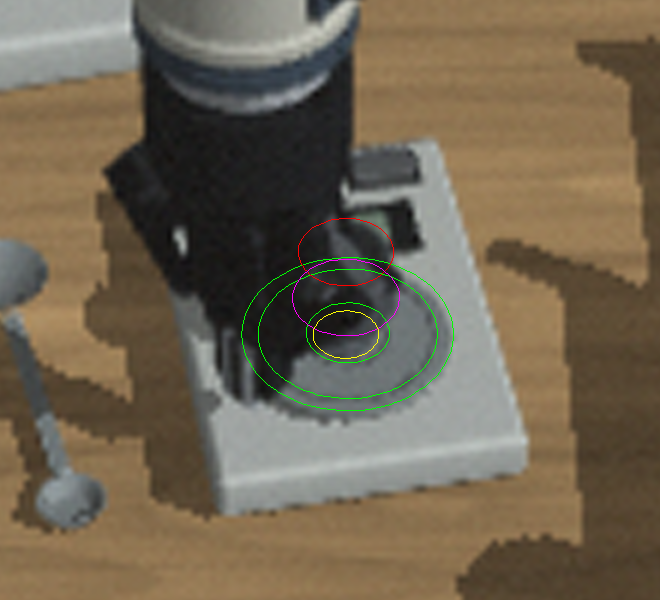

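View pics/o_t5.png

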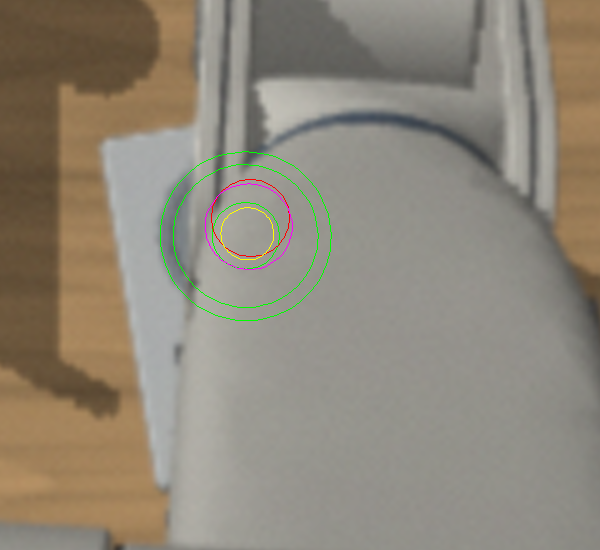

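Request:
carry_out(
  increments=[
    [0,5,-5,0,0],
    [0,5,-12,0,0],
    [0,0,-16,0,0],
    [0,0,-16,0,0],
    [0,0,-16,0,0],
    [0,0,-16,0,0],
    [0,0,-12,0,0],
    [0,0,-7,0,0],
    [0,0,0,0,0],
    [0,0,0,0,0],
  ],
)

```text
time_s: 9.3
tool_pos: [660.4, -36.1, 219.3]
tool_rot: [[0.642, 0.767, -0.001], [0.767, -0.642, 0.0], [-0.001, -0.001, -1.0]]
force: [0.7, 0.5, -0.2]
grip_width: -0.003
```

```bash
python3 look.py w6 "(613,3)" "(612,4.8)"; python3 - <<'E'
from h import *
d=grab("scene","s6")
c,p,sc,sp=measure("s6",(613,3),(612,4.8));print(c,p,sc,sp)
overlay("s6",p,c,"o_s6",(240,240,350,340),k=6)
E
```

```text
t 9.35 tcp [660.3 -36.1 219.2] F [ 0.22 -0.14  1.24]
cup [611.56   2.78] pan [612.22   4.58] 39.4 2781 off [-0.67 -1.8 ] 1.92 toolframe off [-1.81  0.64]
tool: cup [ -1.52 -62.37] pan [  0.29 -63.01]
box (np.int64(196), np.int64(38), np.int64(456), np.int64(288))
[611.66666667   1.        ] [613.44444444   3.8       ] 32.351784 133.614
```

View pics/o_w6.png

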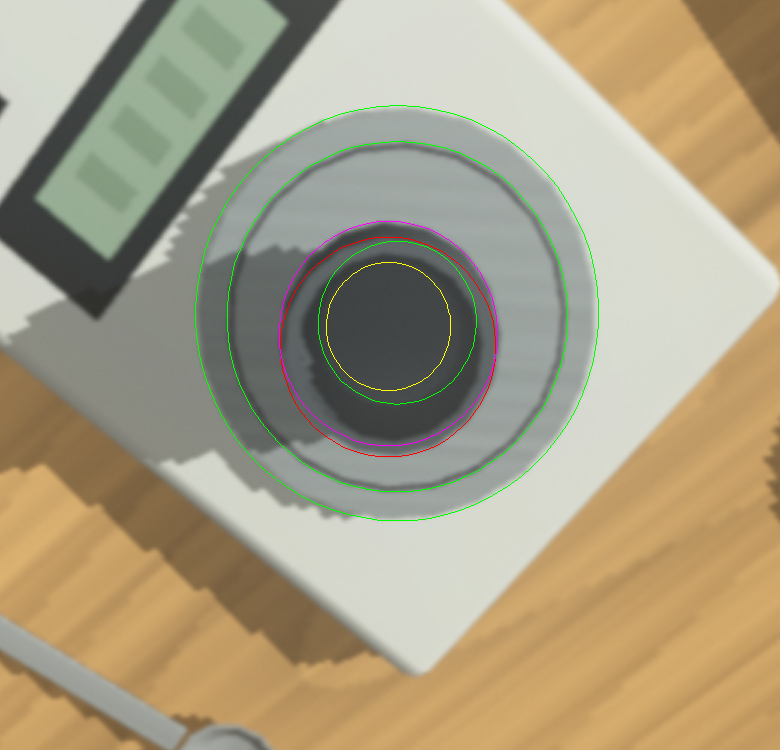

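View pics/o_s6.png

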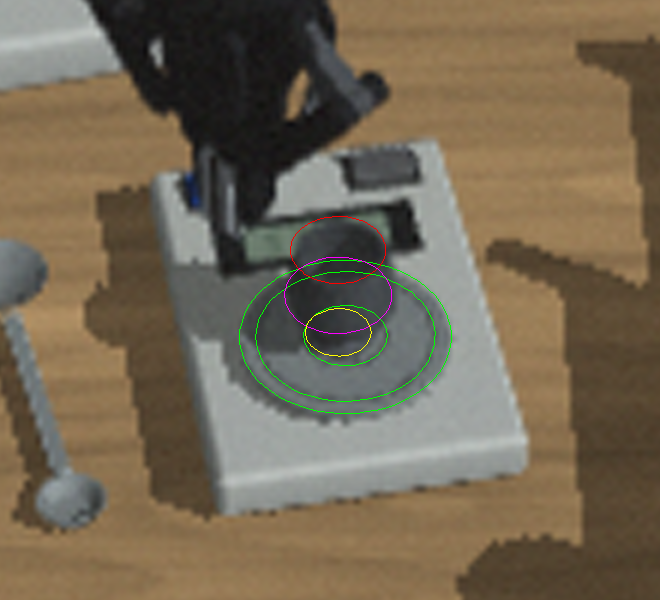

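```bash
python3 - <<'E'
from h import *
R=robot.read_state();T=R["tool_pos"];M=R["tool_rot"][:2,:2]
for t in("w1","w3","w2"):
    d=load(t); im=np.array(d["frame"]).astype(int); m=((im[...,2]>120)&(im[...,2]-im[...,0]>90)).astype(np.uint8)
    n,l,s,c=cv2.connectedComponentsWithStats(m); i=1+np.argmax(s[1:,4]); print(t,c[i],s[i],onz(d,c[i],31)[:2])
ux=np.array([.987,.162]);uy=np.array([-.162,.987]);p=np.array([612.3,4.7])-99*ux-34*uy
print(p,"power",p+68*uy,"tool move",M.T@(p-T[:2]),T)
E
```

```text
w1 [176.7061657   47.63102119] [ 157   25   40   47 1038] [521.09267237 -42.51835201]
w3 [72.20111888 88.8027972 ] [  35   47   75   83 3575] [521.25984938 -43.27583525]
w2 [58.28352301 16.50519545] [  24    0   71   44 2021] [524.88726857 -49.10297513]
[520.095 -44.896] power [509.079  22.22 ] tool move [ -96.80416491 -101.84388199] [660.32985363 -36.09591938 219.15007697]
```

Request:
carry_out(
  increments=[
    [-12,-12.8,0,0,0],
    [-12,-12.8,0,0,0],
    [-12,-12.8,0,0,0],
    [-12,-12.8,0,0,0],
    [-12,-12.8,0,0,0],
    [-12,-12.8,0,0,0],
    [-12,-12.8,15,0,0],
    [-11.5,-12.5,25,0,0],
    [0,0,25,0,0],
    [0,0,15,0,0],
  ],
)

```text
time_s: 10.65
tool_pos: [520.5, -43.7, 138.7]
tool_rot: [[0.642, 0.767, -0.002], [0.767, -0.642, 0.0], [-0.001, -0.001, -1.0]]
force: [0.3, -0.4, 0.8]
grip_width: 0.001
```

```bash
python3 - <<'E'
from h import *
d=grab("wrist","w7");d=grab("scene","s7");s=robot.read_state();print(s["tool_pos"],s["force"],s["time_s"])
im=np.array(d["frame"])[:,:,::-1];cv2.imwrite("pics/c_s7.png",cv2.resize(im[230:335,240:350],None,fx=5.7,fy=5.7,interpolation=cv2.INTER_CUBIC))
E
```

```text
[520.41703634 -43.68463736 138.44068701] [ 0.00697677 -0.68505585  0.57203947] 10.75
```

View pics/w7.png

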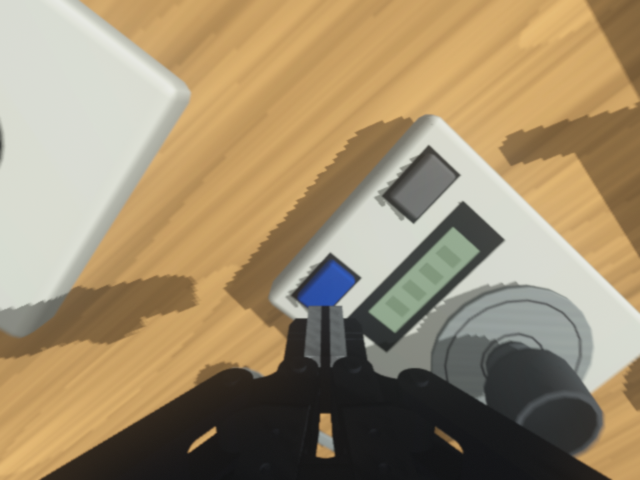

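View pics/c_s7.png

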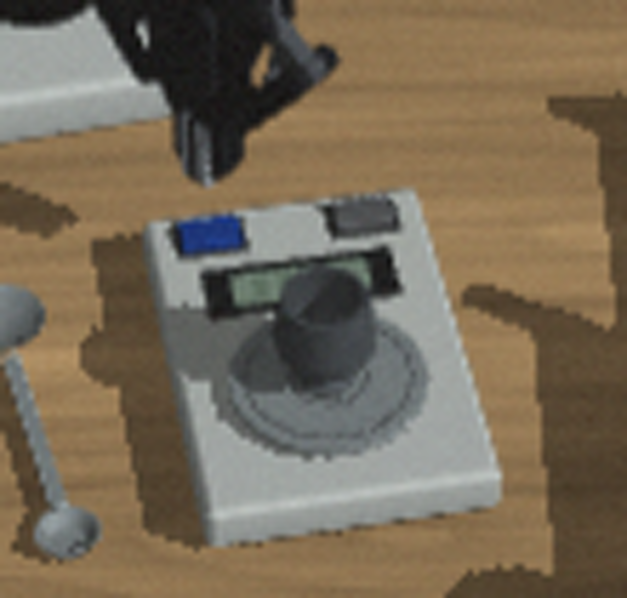

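Request:
carry_out(
  increments=[
    [0,0,8,0,0],
    [0,0,10,0,0],
    [0,0,8,0,0],
    [0,0,5,0,0],
    [0,0,1,0,0],
    [0,0,1,0,0],
    [0,0,1,0,0],
    [0,0,1,0,0],
    [0,0,1,0,0],
    [0,0,0,0,0],
  ],
)

```text
time_s: 12.0
tool_pos: [521.2, -43.8, 104.0]
tool_rot: [[0.642, 0.766, 0.0], [0.766, -0.642, -0.0], [0.0, 0.0, -1.0]]
force: [0.2, 1.1, 2.0]
grip_width: 0.002
```

```bash
python3 - <<'E'
from h import *
s=robot.read_state();print(s["tool_pos"],s["force"],s["time_s"])
E
```

```text
[521.17659648 -43.7851706  104.0062879 ] [0.1683791  1.08655869 1.98427887] 12.0
```

Request:
carry_out(
  increments=[
    [0,0,0.5,0,0],
    [0,0,0.5,0,0],
    [0,0,0.5,0,0],
    [0,0,0.5,0,0],
    [0,0,0.5,0,0],
    [0,0,0,0,0],
    [0,0,0,0,0],
    [0,0,0,0,0],
    [0,0,0,0,0],
    [0,0,0,0,0],
  ],
)

```text
time_s: 13.25
tool_pos: [521.2, -43.8, 101.5]
tool_rot: [[0.642, 0.767, 0.0], [0.767, -0.642, -0.0], [0.0, 0.0, -1.0]]
force: [-0.1, 0.2, 3.8]
grip_width: -0.0
```

Request:
carry_out(
  increments=[
    [0,0,0.3,0,0],
    [0,0,0.3,0,0],
    [0,0,0.3,0,0],
    [0,0,0.3,0,0],
    [0,0,0,0,0],
    [0,0,0,0,0],
    [0,0,0,0,0],
    [0,0,0,0,0],
    [0,0,0,0,0],
    [0,0,0,0,0],
  ],
)

```text
time_s: 14.5
tool_pos: [521.2, -43.8, 100.6]
tool_rot: [[0.642, 0.767, 0.0], [0.767, -0.642, -0.0], [0.0, 0.0, -1.0]]
force: [-0.1, 0.8, 9.1]
grip_width: -0.001
```

```bash
python3 - <<'E'
from h import *
d=grab("wrist","w8");d=grab("scene","s8");s=robot.read_state();print(s["tool_pos"],s["force"],s["time_s"])
im=np.array(d["frame"])[:,:,::-1];cv2.imwrite("pics/c_s8.png",cv2.resize(im[230:335,240:350],None,fx=5.7,fy=5.7,interpolation=cv2.INTER_CUBIC))
E
```

```text
[521.169612   -43.75456674 100.57910431] [-0.01777479 -0.65003907  7.22132422] 14.6
```

View pics/c_s8.png

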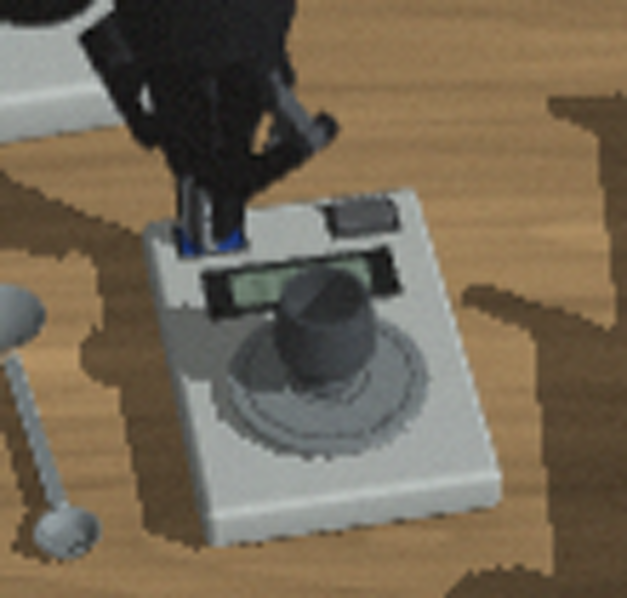

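View pics/w8.png

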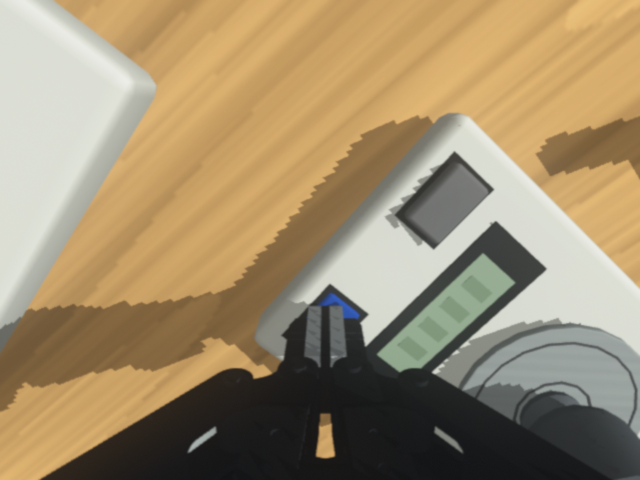

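The force rose past the 4 N spring load, so the key is on its stop, and the cup is unchanged. I'll let go, rise, and go back to the hover pose for a final check.

Request:
carry_out(
  increments=[
    [0,0,-2,0,0],
    [0,0,-6,0,0],
    [0,0,-15,0,0],
    [0,0,-25,0,0],
    [0,0,-30,0,0],
    [0,0,-25,0,0],
    [0,0,-15,0,0],
    [0,0,0,0,0],
    [0,0,0,0,0],
    [0,0,0,0,0],
  ],
)

```text
time_s: 15.85
tool_pos: [520.5, -43.7, 217.2]
tool_rot: [[0.642, 0.767, -0.002], [0.767, -0.642, 0.0], [-0.001, -0.002, -1.0]]
force: [0.5, 0.0, -0.9]
grip_width: -0.002
```

Request:
carry_out(
  increments=[
    [12,12.8,0,0,0],
    [12,12.8,0,0,0],
    [12,12.8,0,0,0],
    [12,12.8,0,0,0],
    [12,12.8,0,0,0],
    [12,12.8,0,0,0],
    [12,12.8,0,0,0],
    [12,12.8,0,0,0],
    [0,0,0,0,0],
    [0,0,0,0,0],
  ],
)

```text
time_s: 17.1
tool_pos: [660.3, -35.9, 217.3]
tool_rot: [[0.642, 0.767, -0.002], [0.767, -0.642, 0.0], [-0.001, -0.002, -1.0]]
force: [-0.4, -0.2, -0.2]
grip_width: -0.0
```

```bash
python3 look.py w9 "(612,3)" "(612,4.8)"
```

```text
t 17.15 tcp [660.2 -35.9 217.6] F [ 0.72 -0.52 -0.02]
cup [611.56   2.78] pan [612.22   4.58] 39.3 2797 off [-0.67 -1.8 ] 1.92 toolframe off [-1.81  0.64]
tool: cup [ -1.61 -62.18] pan [  0.2  -62.82]
box (np.int64(196), np.int64(38), np.int64(456), np.int64(288))
```

View pics/w9.png

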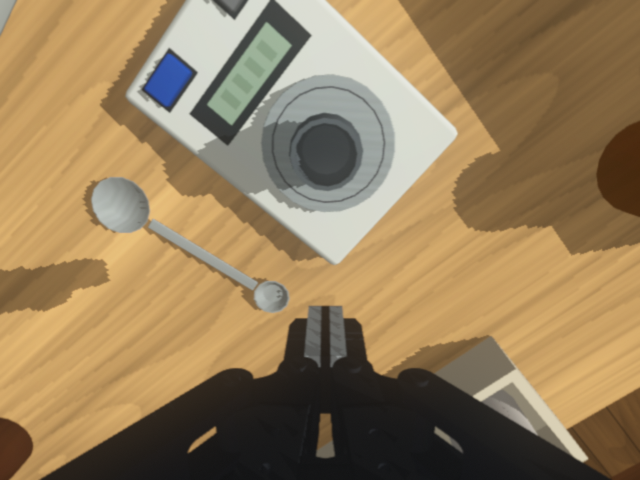

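The picture shows the cup upright near the middle of the pan at (327,150). The tare key at (168,80) is back up, the spoon is where it was, and the gripper touches nothing.

```bash
python3 -c "
from cell import robot
print(robot.sign_off())"
```

```text
the job is handed in; nothing more can be done
None
```

I slid the cup to the middle of the smaller scale's pan with slow pushes from the shut fingertips. I then backed off, pressed the blue tare key down to its stop, let go, and handed the job in at about 17 s.

**Cup:** the last wrist picture put it upright and 1.9 mm from the pan's centre (limit 6 mm), the same before and after the key press. The scene camera's coarser fit gave about 3.3 mm. The top camera was blocked by the arm, so I did not use it.

**Tare key:** the force on the tool rose from about 4 N to 7–9 N at the bottom, above the 4 N needed to hold it fully down. The key looks released in the final picture. I had no direct reading of how far it travelled.

**Everything else:** I never went near the grey power key, and the spoon looks unmoved. I did not check the other items one by one, but the arm met no unexpected force along the way.

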